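# Free the clamped pipe by its hidden release key

### The arm

A 6-joint arm with a two-finger parallel gripper is mounted at the origin on the work surface. World frame = base frame: x ahead of the robot, y to its left, z up, the work surface at z = 0. Lengths are in m, angles in rad, forces in N, time in s.
With the tool pointing down it reaches from about 0.35 to 0.975 m from the base axis. Payload 4.9 kg.
Tool frame: the origin (TCP) lies between the finger pads; the fingertips stand 17 mm ahead of it and the grasp point (between the pads) lies 2 mm behind it (manip.nose_length is the distance from the TCP to the fingertips, in m); z points along the fingers, y is the line along which they close (so a half turn about z gives the same grasp; the last joint's range is limited). The gripper opens to 85 mm and grips with 20 to 120 N. Pads are 22 mm wide; open, the fingers measure 114 mm over their backs; the gripper's body (76 mm by 85 mm) begins 54 mm behind the grasp point. The pads swing forward as they close: fully open they stand 13 mm farther back than shut.
Start: joints at [-1.463, 0.053, 1.613, -0, 1.476, -0.119], TCP at [0.141, -0.609, 0.212] pointing down, gripper open.
Joint ranges: [-3.01, 3.01], [-1.01, 2.22], [0.06, 2.58], [-1.02, 4.17], [0.09, 2.62], [-3.14, 3.14]. Speed limits (rad/s): [2.57, 2.57, 3.14, 3.14, 3.14, 3.14].

### API

Orientations are given as a unit quaternion [w, x, y, z].
In Python, from plant import manip gives the robot as it stands. The module is installed in compiled form; this text tells all that it offers.
- The arm moves only by the tool apply_moves, never from a script. Its argument "moves" is a list of rows, each a list of 3 entries, a list of its own where there are three numbers: the turn, a rotation vector about the tool's x, y, z in rad, then the shift along the tool's x, y, z in cm, then the closure, from -1 (fully open) to 1 (shut), so that 0 is half open. A call has 1 to 20 rows; each row is the pose to reach, as a shift and turn from the pose commanded when the call began, along the tool's axes at that moment; what a row does not reach only later rows make up. A row lasts 1/10 s, in which the tool goes at most 50 mm and 8.59 degrees, less where a joint would pass 70% of its speed; a pose out of reach is approached as far as the arm can. A call with a gripper value outside its range is refused whole. The fingers move at their own pace and stop on an object; the grip force is fixed at half the most. Time passes only in rows, so rows that repeat a pose let the fingers close. It gives the time, the measured TCP pose, the force, the opening and the grip force at its end, in the units of the state.
- manip.state(): the state, without advancing time (a new reading comes with each control period).
- manip.grab_frame(name): name is "scene" or "top"; returns a dict with "image" (480x640x3 uint8, red, green, blue), "K" (3x3 intrinsics, pixels), "rvec" (rotation vector, rad) and "tvec" (3), from world to camera coordinates, as OpenCV has them. Camera axes: x right, y down, z forward; pixel columns grow to the right and rows downward; lengths in m; the calibration is good to about 2 mm. A picture is of the moment at which its call begins. There is no depth.
- manip.job_done(): hands the job in; it is judged then, once.
Trained networks look in a picture, given as the dict that the camera call returned (one of the last four; its "shot" number tells which), for a name from the list of things; names that differ only in an ending like _2 or _b are one class to them, and where a whole thing is asked for, a point or a joint stands for the part that bears it (a point fixed in the world has none). Each returns a list of dicts, best first, with "score" (0 to 1); they miss things now and then, are a little off and sometimes report something else, mostly with a low value. They report only what shows in the picture. A call takes as long as a camera call.
- manip.look_for(picture, label): "location" ([x, y, z] in m, in the coordinates of the camera as it stood for that picture, good to about 4 mm: the middle of the surface that is visible of it).
- manip.silhouettes(picture, label): "pixels" (480x640 bool, what is visible of it).
- manip.spot_point(picture, label): "location" ([x, y, z] in m, in the coordinates of the camera as it stood for that picture, good to about 4 mm: a listed point, or the origin of a listed thing).
The state is a dict: "time": time; "joint_pos": joint angles; "joint_vel": joint speeds; "joint_efforts": joint torques, N m; "tool_pos": TCP position; "tool_rot": TCP orientation; "contact_force": force on the tool from outside, world axes, zero at the start; "ft_torque": the same for the moment, N m; "gripper_width": opening from 0.0 (shut) to 1.0 (fully open); "grasp_force": force on a finger pad.
Only numpy, scipy, OpenCV 4.12 (cv2) and the standard library are available. Lean on these libraries where they do the work, as an engineer would, in place of code of your own. Each camera call takes 0.05 s, during which the arm holds its last target. There are 200 camera calls.

### The job

Free the copper pipe in the red clamp: with a fingertip, touch the top edge of the clamp's steel bar near the bar's left end (the robot's left) and feel along the edge from there until you find the notch. Press the key inside the notch fully home, so that the jaw is fully raised off the pipe, and come away clear. Grasp or lift nothing, and leave the pipe and everything else where they are.

Things in the scene. Friction and masses are not known exactly. Their poses are not given: they have to be found in the camera images.
- frame: Red pipe clamp fixed on the bench. Origin: centre of the underside of its bed (220 mm in x, 460 mm in y, 15 mm thick). x points away from the robot, y to the robot's left (turned up to 0.3 rad), z up. On its robot side a plain steel bar runs parallel to y; behind it the pipe lies along y at x = +55 mm in saddles at y = +-130 mm. Bar and frame do not give way.
- edge_mid (a point): Middle of the bar's open top edge (clamp frame x -75, y 0, z 70 mm). Bar 24 mm thick in x, flat top, open from y -121 to +121 mm. In it is one notch, cut right across, 46 mm long in y, 10 mm deep down to the release key; its centre lies anywhere within 50 mm left or right of this point, different every time and not given: feel or look for it. Axes as the clamp.
- edge_left (a point): Left end of the bar's open top edge, on the bar's centre line (clamp frame x -75, y +121, z 70 mm), where the bar disappears into a red housing. The housings at both ends are 42 mm thick in x, 6 mm higher than the edge and 107 mm long. The first 48 mm of edge from here are always unbroken.
- arch_top (a point): Top centre of the red arch that carries the jaw over the pipe (clamp frame x +55, y 0, z 136 mm); the arch straddles the pipe, 76 mm in x and 56 mm in y.
- release_key (a joint): Steel key (22 x 42 mm, flat top) that fills the bottom of the notch: value in m that it has been pressed straight down, 0 = up (its top 10 mm below the bar's top edge, 60 mm above the bench), 0.010 = fully home on its stop (20 mm below the edge). It gives way at about 4 N, has no spring and stays where it is left.
- clamp_jaw (a joint): Steel jaw under the arch, over the pipe: value in m that it has been raised, 0 = down on the pipe, 0.020 = fully raised. The key lifts it through a linkage, 2 mm for each mm of key.
- pipe: Loose copper pipe, 22 mm diameter, 360 mm long, lying in the clamp's saddles along its own y; origin at its middle, on its axis, 51 mm above the bench. To be left where it lies.
- nipple: Bystander: brass nipple with a collar, 32 mm wide, 36 mm tall, standing on the bed between bar and pipe; origin in its underside.
- coupling: Bystander: short copper coupling tube, 28 mm across, 30 mm tall, standing on the bed between bar and pipe; origin in its underside.
- elbow: Bystander: copper elbow fitting, about 60 mm, on the bench; origin in its underside.
- wrench: Bystander: steel wrench lying on the bench.
- hammer: Bystander: hammer lying on the bench.
- flux: Bystander: small tin, 60 mm wide and 60 mm tall, on the bench; origin in its underside.
- brush: Bystander: brush lying on the bench.

How it is judged:
On the way, in this order (a step that is already met when the one before it is completed fails the run):
1. a fingertip touches the top edge of the bar near its left end (more than 75 mm to the left of the clamp's middle, before the notch), with the key still up (contact force between the fingers and anything else above 0.4 N and x of the grasp point in the frame of frame between -0.115 and -0.035 m and y of the grasp point in the frame of frame between 0.075 and 0.13 m and z of the grasp point in the frame of frame below 0.12 m and value of joint release_key below 0.002 m), for 0.05 s.
2. a fingertip in the notch presses the key fully home (to within 1.5 mm) (contact force between the fingers and anything else above 0.4 N and x of the grasp point in the frame of frame between -0.115 and -0.035 m and y of the grasp point in the frame of frame between -0.1 and 0.1 m and z of the grasp point in the frame of frame below 0.11 m and value of joint release_key above 0.0085 m), for 0.1 s.
At the end, for the whole second after the job is handed in: the key is pressed home to within 1.5 mm and stays there, the jaw is raised by at least 16.5 mm of its 20 mm, and the pipe lies still within 10 mm of where it was (value of joint release_key above 0.0085 m and value of joint clamp_jaw above 0.0165 m and distance of pipe from where it was at the start of the episode below 0.01 m and linear speed of pipe below 0.02 m/s); the robot touches nothing.
It fails at once if the pipe is lifted, carried or pushed more than 15 mm (distance of pipe from where it was at the start of the episode above 0.015 m).
It fails at once if a bystander is moved more than 20 mm (distance of any of nipple, coupling, elbow, wrench, hammer, flux, brush from where it was at the start of the episode above 0.02 m).
It also fails if it takes over 54 s, if anything falls off the work surface, if the arm or the gripper's body presses on something with over 40 N, if the wrist force passes 120 N, or if a joint passes its speed limit or range.

## Working session

There is one attempt and no reset: what is moved stays moved. The work goes in short steps, Python scripts to look and compute and a tool call to move; the robot and the scene stay as the last step left them, time stands still between calls to the robot, and variables do not carry over. Pictures are saved under pics/ and viewed, at most 10 in all, crops included, and the job is handed in when it is done.

Besides the shell and the picture viewer there is one more tool, called after "Emit:" as name([rows], argument=value, ...), one row to a line, values as JSON. apply_moves: Moves the arm, as the interface text tells. Its arguments: {"type":"object","properties":{"moves":{"type":"array"}},"required":["moves"]}

```bash
mkdir -p pics; cat > h.py <<'E'
import numpy as np, cv2
from plant import manip
from scipy.spatial.transform import Rotation as R
def w(p,loc):
    return R.from_rotvec(np.ravel(p["rvec"])).inv().apply(np.ravel(loc)-np.ravel(p["tvec"]))
def px(p,X):
    return cv2.projectPoints(np.float64(X).reshape(-1,3),np.float64(p["rvec"]),np.float64(p["tvec"]),np.float64(p["K"]),None)[0].reshape(-1,2)
E
python3 - <<'E'
from h import *
for n in ("scene","top"):
    p=manip.grab_frame(n); cv2.imwrite(f"pics/{n}0.png",p["image"][:,:,::-1])
    print(n,"cam",w(p,[0,0,0]))
    for l in ("frame","edge_mid","edge_left","arch_top","release_key","pipe","nipple","coupling"):
        r=manip.spot_point(p,l)
        print(l,[(round(d["score"],2),w(p,d["location"]).round(4)) for d in r[:2]])
s=manip.state();print({k:np.round(v,3) for k,v in s.items()},manip.nose_length)
E
```

```text
scene cam [ 1.11886279 -0.36873191  0.88757142]
frame [(0.9, array([ 0.5959, -0.0129,  0.0008]))]
edge_mid []
edge_left [(0.64, array([0.5106, 0.0958, 0.0666]))]
arch_top [(0.71, array([ 0.6553, -0.0076,  0.1335]))]Traceback (most recent call last):
  File "<stdin>", line 6, in <module>
ValueError: it knows: arch_top, brush, coupling, edge_left, edge_mid, elbow, flux, frame, hammer, nipple, pipe, wrench
```

```bash
python3 - <<'E'
from h import *
for n in ("scene","top"):
    p=manip.grab_frame(n); cv2.imwrite(f"pics/{n}0.png",p["image"][:,:,::-1])
    print(n,"cam",w(p,[0,0,0]))
    for l in ("frame","edge_mid","edge_left","arch_top","pipe","nipple","coupling"):
        r=manip.spot_point(p,l)
        print(l,[(round(d["score"],2),w(p,d["location"]).round(4)) for d in r[:2]], [px(p,w(p,d["location"])).round() for d in r[:1]])
s=manip.state();print({k:np.round(v,3) for k,v in s.items()},manip.nose_length)
E
```

```text
scene cam [ 1.11886279 -0.36873191  0.88757142]
frame [(0.98, array([ 0.6014, -0.0109, -0.0019]))] [array([[338., 307.]])]
edge_mid [(0.57, array([ 0.6003, -0.0136,  0.0012]))] [array([[337., 306.]])]
edge_left [] []
arch_top [(0.69, array([ 0.652 , -0.0043,  0.1329]))] [array([[355., 285.]])]
pipe [(0.94, array([ 0.6534, -0.0196,  0.0507])), (0.24, array([ 0.6887, -0.4253,  0.0022]))] [array([[348., 311.]])]
nipple [(0.55, array([0.5113, 0.0987, 0.066 ])), (0.44, array([ 0.6009, -0.1341,  0.0142]))] [array([[356., 246.]])]
coupling [(0.56, array([0.5771, 0.0987, 0.0156]))] [array([[370., 276.]])]
top cam [ 0.45930239 -0.0100043   1.34148431]
frame [(0.61, array([ 0.5994, -0.0113,  0.0006]))] [array([[325., 227.]])]
edge_mid [(0.67, array([ 0.5192, -0.0213,  0.0647])), (0.5, array([ 0.4396, -0.4199,  0.0054]))] [array([[329., 258.]])]
edge_left [(0.71, array([ 0.5234, -0.023 ,  0.0661])), (0.63, array([0.5741, 0.0924, 0.0128]))] [array([[330., 257.]])]
arch_top [(0.63, array([ 0.6557, -0.0097,  0.138 ]))] [array([[324., 194.]])]
pipe [] []
nipple [(0.46, array([ 0.5974, -0.1325,  0.0094]))] [array([[375., 227.]])]
coupling [(0.61, array([0.5749, 0.0932, 0.0155]))] [array([[281., 236.]])]
{'time': np.float64(1.05), 'joint_pos': array([-1.463,  0.053,  1.613, -0.   ,  1.476, -0.119]), 'joint_vel': array([ 0.   ,  0.002, -0.   , -0.001, -0.001, -0.001]), 'joint_efforts': array([ 2.0000e-03, -3.9369e+01, -3.7047e+01,  0.0000e+00,  0.0000e+00,
        0.0000e+00]), 'tool_pos': array([ 0.141, -0.609,  0.212]), 'tool_rot': array([-0.   ,  0.994,  0.113, -0.   ]), 'contact_force': array([ 1.343,  0.026, -0.41 ]), 'ft_torque': array([-0.031,  0.004, -0.039]), 'grasp_force': np.float64(0.0), 'gripper_width': np.float64(1.0)} 0.017
```

View pics/top0.png

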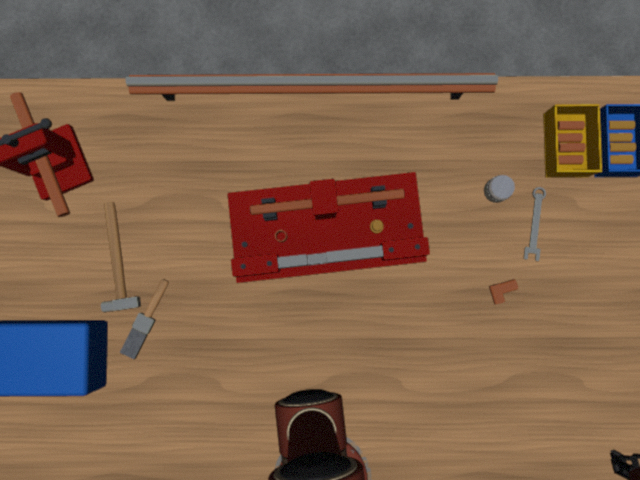

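View pics/scene0.png

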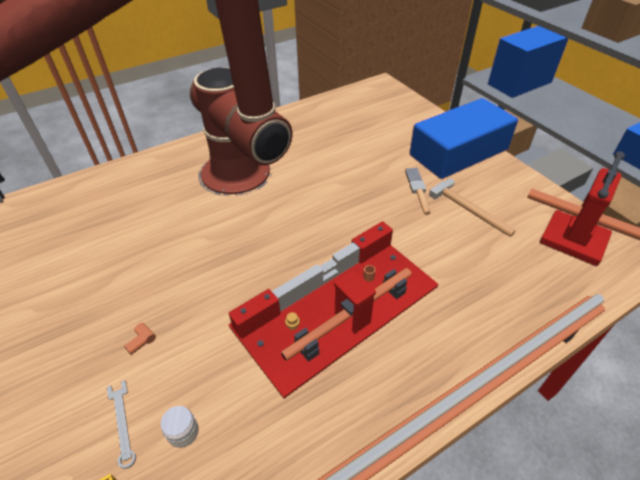

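The top view shows the bar from about (278,261) to (383,253), with the notch near (318,258). In the scene view the notch is near (330,270). I'll measure both more precisely.

```bash
cat >> h.py <<'E'
def onplane(p,uv,z):
    K=np.float64(p["K"]); uv=np.float64(uv).reshape(-1,2)
    d=np.c_[uv,np.ones(len(uv))]@np.linalg.inv(K).T
    Rm=R.from_rotvec(np.ravel(p["rvec"])).inv(); d=Rm.apply(d); c=w(p,[0,0,0])
    return c+d*((z-c[2])/d[:,2])[:,None]
E
python3 - <<'E'
from h import *
p=manip.grab_frame("top"); im=p["image"]
c=im[235:290,225:435,::-1]; a=cv2.resize(c,(0,0),fx=3.8,fy=3.8,interpolation=cv2.INTER_CUBIC)
q=manip.grab_frame("scene"); b=cv2.resize(q["image"][215:345,220:410,::-1],(798,546//1),interpolation=cv2.INTER_CUBIC)[:380]
cv2.imwrite("pics/zoom.png",np.vstack([cv2.resize(a,(798,209)),b]))
hsv=cv2.cvtColor(im,cv2.COLOR_RGB2HSV)
m=((hsv[...,1]<60)&(hsv[...,2]>80)).astype(np.uint8); m[:238]=0;m[280:]=0;m[:,:265]=0;m[:,395:]=0
n,l,st,ce=cv2.connectedComponentsWithStats(m)
print(st[1:][st[1:,4]>10])
v,u=np.nonzero(m)
for cmp in range(1,n):
  if st[cmp,4]>10:
    v,u=np.nonzero(l==cmp); box=cv2.minAreaRect(np.c_[u,v].astype(np.float32)); print(box); print(onplane(p,cv2.boxPoints(box),.07).round(4))
# frame silhouette
r=manip.silhouettes(p,"frame")
print([x["score"] for x in r])
E
```

```text
[[ 277  246  106   22 1113]]
((329.8603210449219, 256.7753601074219), (10.89428997039795, 105.35453796386719), 83.72270965576172)
[[ 0.5222  0.0993  0.07  ]
 [ 0.5479 -0.1412  0.07  ]
 [ 0.523  -0.1437  0.07  ]
 [ 0.4974  0.0965  0.07  ]]
[0.55]
```

View pics/zoom.png

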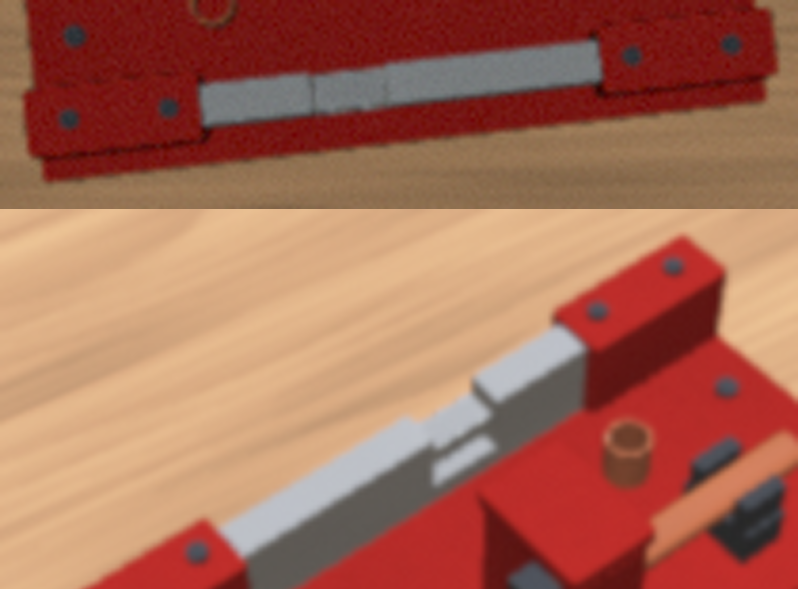

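The bar's middle is at world (0.523, -0.022) with a yaw of about 0.1065 rad. The picture puts the notch at about y = +30 mm in the clamp frame. First I'll move above the touch point, at y = +98 mm, with the fingers shut.

Emit:
apply_moves([
  [[0, 0, 0.12], [51.5, -58.3, 0], 1],
  [[0, 0, 0.12], [51.5, -58.3, 0], 1],
  [[0, 0, 0.12], [51.5, -58.3, 0], 1],
  [[0, 0, 0.12], [51.5, -58.3, 0], 1],
  [[0, 0, 0.12], [51.5, -58.3, 0], 1],
  [[0, 0, 0.12], [51.5, -58.3, 0], 1],
  [[0, 0, 0.12], [51.5, -58.3, 0], 1],
  [[0, 0, 0.12], [51.5, -58.3, 0], 1],
  [[0, 0, 0.12], [51.5, -58.3, 0], 1],
  [[0, 0, 0.12], [51.5, -58.3, 0], 1],
  [[0, 0, 0.12], [51.5, -58.3, 0], 1],
  [[0, 0, 0.12], [51.5, -58.3, 0], 1],
  [[0, 0, 0.12], [51.5, -58.3, 0], 1],
  [[0, 0, 0.12], [51.5, -58.3, 0], 1],
  [[0, 0, 0.12], [51.5, -58.3, 0], 1],
  [[0, 0, 0.12], [51.5, -58.3, 0], 1],
  [[0, 0, 0.12], [51.5, -58.3, 0], 1],
  [[0, 0, 0.12], [51.5, -58.3, 0], 1],
  [[0, 0, 0.12], [51.5, -58.3, 0], 1],
  [[0, 0, 0.12], [51.5, -58.3, 0], 1],
])

```text
time: 3.2
tool_pos: [0.511, 0.0738, 0.2119]
tool_rot: [0.0, 0.999, 0.053, 0.0]
contact_force: [-0.1, -0.1, 1.0]
gripper_width: 0.001
grasp_force: 0.0
```

Emit:
apply_moves([
  [[0, 0, 0], [0.1, -0.1, 5], 1],
  [[0, 0, 0], [0.1, -0.1, 9], 1],
  [[0, 0, 0], [0.1, -0.1, 11], 1],
  [[0, 0, 0], [0.1, -0.1, 11.5], 1],
  [[0, 0, 0], [0.1, -0.1, 11.8], 1],
  [[0, 0, 0], [0.1, -0.1, 12.0], 1],
  [[0, 0, 0], [0.1, -0.1, 12.0], 1],
])

```text
time: 3.9
tool_pos: [0.5133, 0.0758, 0.0934]
tool_rot: [0.0, 0.999, 0.053, 0.001]
contact_force: [0.5, 0.3, 0.6]
gripper_width: -0.001
grasp_force: 0.0
```

```bash
python3 - <<'E'
from h import *
p=manip.grab_frame("scene"); b=cv2.resize(p["image"][205:325,250:410,::-1],(800,600),interpolation=cv2.INTER_CUBIC)
cv2.imwrite("pics/near.png",b)
s=manip.state();print(s["tool_pos"],s["contact_force"])
E
```

```text
[0.51325796 0.07587004 0.09344325] [-0.63422594  0.196788    0.90023997]
```

View pics/near.png

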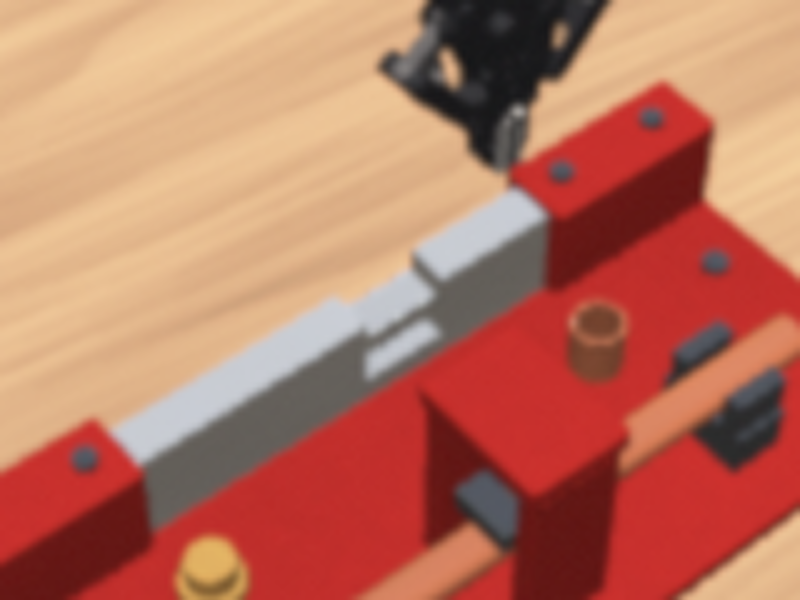

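The finger shows near zoom pixel (500,168), which looks slightly to the robot's side of the bar's left end (530,195). I'll check this by projecting the expected positions.

```bash
python3 - <<'E'
from h import *
p=manip.grab_frame("scene");t=manip.grab_frame("top")
s=manip.state();T=s["tool_pos"]
Rt=R.from_quat(np.roll(s["tool_rot"],-1)); print(Rt.as_matrix().round(3))
tip=T+Rt.apply([0,0,.017])
mid=np.array([.5226,-.0223,.07]);a=.1065;ex=np.array([np.cos(a),np.sin(a),0]);ey=np.array([-ex[1],ex[0],0])
pts=[tip,mid+.121*ey-.012*ex,mid+.121*ey+.012*ex,mid-.121*ey-.012*ex,mid-.121*ey+.012*ex, mid+.053*ey+.012*ex,mid+.007*ey+.012*ex]
print("zoom px",((px(p,pts)-[250,205])*5).round())
im=cv2.resize(t["image"][235:290,240:400,::-1],(800,275),interpolation=cv2.INTER_CUBIC)
for u in (px(t,pts)-[240,235])*5: cv2.circle(im,tuple(int(i) for i in u),4,(0,255,0),1)
b=cv2.resize(p["image"][205:325,250:410,::-1],(800,600),interpolation=cv2.INTER_CUBIC)
for u in (px(p,pts)-[250,205])*5: cv2.circle(b,tuple(int(i) for i in u),4,(0,255,0),2)
cv2.imwrite("pics/chk.png",np.vstack([im[:200],b[100:500]]))
E
```

```text
[[ 0.994  0.107  0.002]
 [ 0.107 -0.994  0.   ]
 [ 0.002  0.    -1.   ]]
zoom px [[493. 210.]
 [510. 183.]
 [542. 211.]
 [101. 427.]
 [131. 461.]
 [434. 277.]
 [358. 323.]]
```

View pics/chk.png

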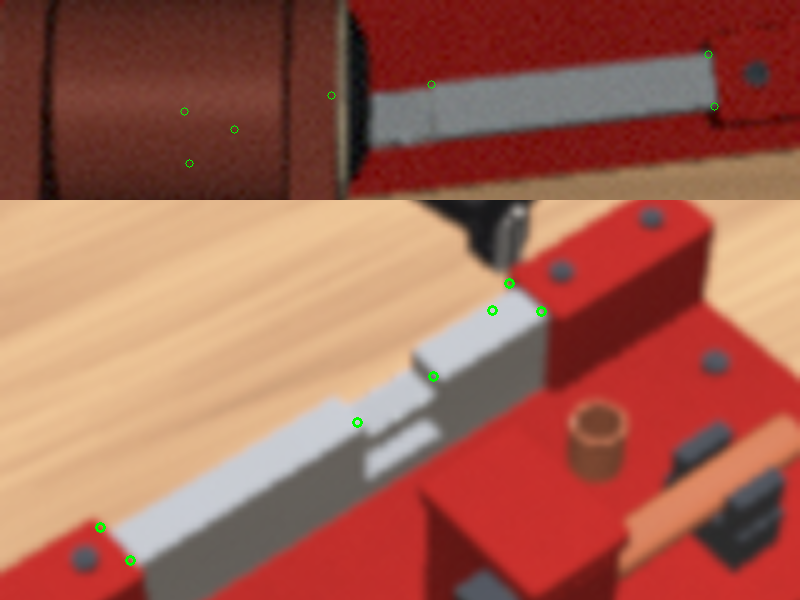

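Projecting the bar and notch fits the picture to about 2 px. The fingertip appears some 14 mm higher than the nominal nose length predicts, so I'll descend by feel.

Emit:
apply_moves([
  [[0, 0, 0], [0, 0, 0.3], 1],
  [[0, 0, 0], [0, 0, 0.5], 1],
  [[0, 0, 0], [0, 0, 0.6], 1],
  [[0, 0, 0], [0, 0, 0.6], 1],
])

```text
time: 4.45
tool_pos: [0.5119, 0.076, 0.0854]
tool_rot: [-0.0, 0.999, 0.053, -0.0]
contact_force: [-0.1, 0.4, -0.4]
gripper_width: 0.002
grasp_force: 0.0
```

Emit:
apply_moves([
  [[0, 0, 0], [0, 0, 0.1], 1],
  [[0, 0, 0], [0, 0, 0.2], 1],
  [[0, 0, 0], [0, 0, 0.2], 1],
])

```text
time: 4.75
tool_pos: [0.512, 0.076, 0.0836]
tool_rot: [-0.0, 0.999, 0.053, -0.0]
contact_force: [-0.2, 0.5, -0.2]
gripper_width: -0.002
grasp_force: 0.0
```

```bash
python3 - <<'E'
from h import *
p=manip.grab_frame("scene")
s=manip.state();T=s["tool_pos"];Rt=R.from_quat(np.roll(s["tool_rot"],-1))
b=cv2.resize(p["image"][190:270,300:400,::-1],(750,600),interpolation=cv2.INTER_CUBIC)
c=[T+Rt.apply([x,y,z]) for x in(-.011,.011) for y in(-.0145,.0145) for z in (.017,)]
for u in (px(p,c)-[300,190])*7.5: cv2.circle(b,tuple(int(i) for i in u),4,(0,255,0),2)
cv2.imwrite("pics/near2.png",b); print(T,s["contact_force"])
E
```

```text
[0.51206082 0.07599824 0.0836887 ] [-0.34900526 -0.41568282  0.4361643 ]
```

View pics/near2.png

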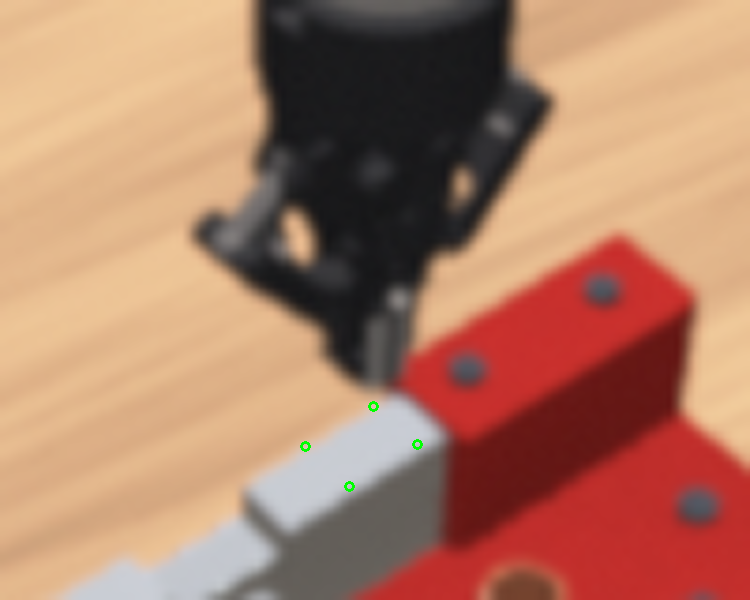

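The tip shows at about (360,383) in this crop, still above the bar or to its robot side, and clearly offset from the predicted circles around (361,446). I'll test the kinematics against the earlier pictures.

```bash
python3 - <<'E'
from h import *
t=manip.grab_frame("top");p=manip.grab_frame("scene")
s=manip.state();T=s["tool_pos"];Rt=R.from_quat(np.roll(s["tool_rot"],-1))
print("start tip in top px",px(t,[[.141,-.609,.195],[.141,-.609,.30]]).round())
# px jacobian scene at tip
for z in (-.1,-.054,0,.017): print(z,((px(p,T+Rt.apply([0,0,z]))-[300,190])*7.5).round(), "top",px(t,T+Rt.apply([0,0,z])).round())
print(p["K"],t["K"])
# table of pixel -> tip xyz : intersect seen px with several z
uv=np.array([[355/7.5+300,375/7.5+190]])
for z in (.06,.07,.08,.1): print(onplane(p,uv,z).round(3))
E
```

```text
start tip in top px [[621. 441.]
 [652. 457.]]
-0.1 [[374. 183.]] top [[283. 259.]]
-0.054 [[369. 291.]] top [[285. 260.]]
0 [[363. 410.]] top [[287. 261.]]
0.017 [[362. 446.]] top [[287. 262.]]
[[455.45547949   0.         326.70324754]
 [  0.         455.45547949 246.29264336]
 [  0.           0.           1.        ]] [[554.96373577   0.         324.41925107]
 [  0.         554.96373577 248.39268952]
 [  0.           0.           1.        ]]
[[0.479 0.096 0.06 ]]
[[0.487 0.09  0.07 ]]
[[0.495 0.085 0.08 ]]
[[0.51  0.073 0.1  ]]
```

```bash
python3 - <<'E'
from h import *
im=cv2.imread("pics/top0.png"); t=manip.grab_frame("top")
g=im.max(2); sub=g[425:480,590:640]
for r in range(0,55,3): print(425+r,''.join('#' if v<60 else '.' for v in sub[r]))
T=np.array([.141,-.609,.212]); Rt=R.from_quat([.994,.113,0,0])
for y in(-.057,-.0425,.0425,.057):
  print(y,px(t,[T+Rt.apply([x,y,.004]) for x in(-.011,.011)]).round(1).tolist())
print("body",px(t,[T+Rt.apply([x,y,-.056]) for x in(-.038,.038) for y in (-.0425,.0425)]).round(1).tolist())
E
```

```text
425 ..................................................
428 ..................................................
431 ..................................................
434 ..................................................
437 ..................................................
440 ..................................................
443 ..................................................
446 ..................................................
449 ..................................................
452 .....................########.....................
455 .....................#############........########
458 ......................##########################..
461 ......................##############......######..
464 ......................#################...#######.
467 .......................###########################
470 ........................##########################
473 ..........................########################
476 .................................#################
479 ......................................############
-0.057 [[598.4, 455.0], [595.6, 444.1]]
-0.0425 [[605.4, 453.3], [602.6, 442.4]]
0.0425 [[646.5, 443.5], [643.6, 432.5]]
0.057 [[653.5, 441.8], [650.6, 430.9]]
body [[625.2, 477.2], [668.6, 466.7], [614.7, 437.2], [658.0, 426.8]]
```

The start picture in the top view shows the same thing: the tool stands roughly 35 mm higher than stated, while the horizontal position agrees. I'll keep descending by feel in small steps.

Emit:
apply_moves([
  [[0, 0, 0], [0, 0, 0.2], 1],
  [[0, 0, 0], [0, 0, 0.4], 1],
  [[0, 0, 0], [0, 0, 0.4], 1],
])

```text
time: 5.25
tool_pos: [0.5118, 0.076, 0.0793]
tool_rot: [-0.0, 0.999, 0.053, -0.0]
contact_force: [0.1, -0.1, -0.4]
gripper_width: 0.001
grasp_force: 0.0
```

Emit:
apply_moves([
  [[0, 0, 0], [0, 0, 0.2], 1],
  [[0, 0, 0], [0, 0, 0.4], 1],
  [[0, 0, 0], [0, 0, 0.4], 1],
])

```text
time: 5.55
tool_pos: [0.5118, 0.076, 0.0753]
tool_rot: [-0.0, 0.999, 0.053, -0.0]
contact_force: [0.9, 0.5, -0.4]
gripper_width: 0.001
grasp_force: 0.0
```

Emit:
apply_moves([
  [[0, 0, 0], [0, 0, 0.2], 1],
  [[0, 0, 0], [0, 0, 0.4], 1],
  [[0, 0, 0], [0, 0, 0.4], 1],
])

```text
time: 5.85
tool_pos: [0.5119, 0.076, 0.0714]
tool_rot: [-0.0, 0.999, 0.053, -0.0]
contact_force: [-0.5, -0.0, 0.3]
gripper_width: 0.006
grasp_force: 0.0
```

```bash
python3 - <<'E'
from h import *
p=manip.grab_frame("scene")
b=cv2.resize(p["image"][200:272,305:395,::-1],(750,600),interpolation=cv2.INTER_CUBIC)
cv2.imwrite("pics/near3.png",b); s=manip.state(); print(s["tool_pos"],s["contact_force"])
E
```

```text
[0.51197864 0.07598157 0.07157281] [-0.0751383   0.10841746 -0.77455228]
```

View pics/near3.png

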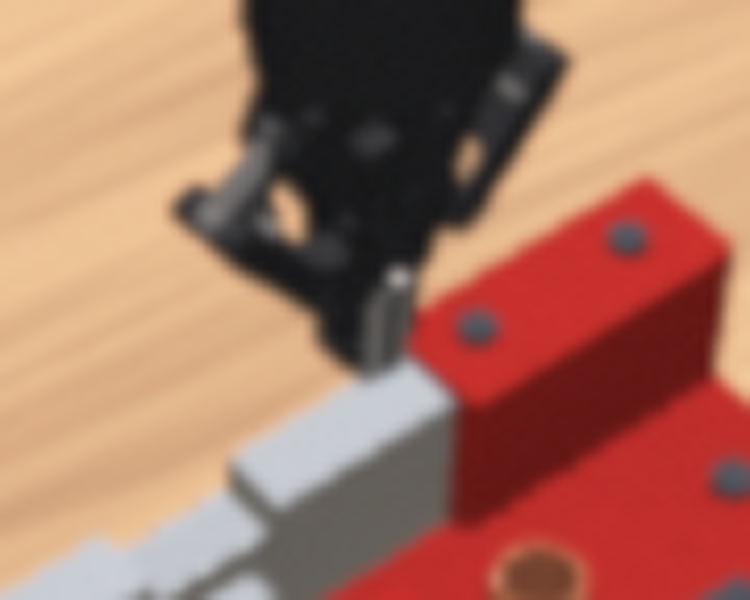

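Emit:
apply_moves([
  [[0, 0, 0], [0, 0, 0.2], 1],
  [[0, 0, 0], [0, 0, 0.4], 1],
  [[0, 0, 0], [0, 0, 0.4], 1],
])

```text
time: 6.2
tool_pos: [0.5119, 0.076, 0.0674]
tool_rot: [-0.0, 0.999, 0.053, -0.0]
contact_force: [-0.1, -1.1, -0.4]
gripper_width: -0.002
grasp_force: 0.0
```

```bash
python3 - <<'E'
from h import *
p=manip.grab_frame("scene"); s=manip.state(); T=s["tool_pos"];Rt=R.from_quat(np.roll(s["tool_rot"],-1))
print(T,s["contact_force"], s["joint_pos"].round(3))
im=p["image"]; g=im.max(2).astype(int)
for r in range(236,256): print(r,' '.join('%3d'%v for v in g[r,338:362]))
for dz in (0,.01,.02,.03,.04):
  print(dz,px(p,[T+Rt.apply([.011,y,.017-dz]) for y in (.009,-.009)]).round(1).tolist())
E
```

```text
[0.51192919 0.07597613 0.06752556] [ 0.13852047 -0.92674298  0.64341865] [ 0.003 -0.068  1.985 -0.     1.225  1.467]
236 122  87  57  40  29  29  30  28  27  26  30  50  73  82  86  96 115 180 206 203 198 194 187 180
237 183 151 119  87  56  37  32  29  27  26  41  67  82  77  73  81 107 171 197 199 197 185 164 144
238 213 202 183 154 108  61  35  30  28  30  50  80  88  73  71  81 104 167 194 199 194 172 133 104
239 219 220 218 205 154  87  41  29  27  31  54  83  88  71  72  82 108 167 193 198 193 167 120  88
240 223 225 226 219 166  94  45  29  26  34  59  85  89  70  72  87 123 173 193 198 194 173 130  97
241 227 228 227 220 170 100  51  33  28  38  64  87  88  71  73  99 143 181 196 198 198 188 163 142
242 228 228 227 222 187 129  78  45  31  37  62  86  89  72  78 108 146 178 193 199 200 197 192 187
243 227 227 227 225 215 176 123  75  43  38  62  86  88  72  89 121 148 162 180 194 199 200 200 199
244 226 226 226 225 222 208 173 130  83  57  69  88  92  87 114 153 174 168 165 177 192 198 200 199
245 225 224 223 221 220 219 210 186 140 105  96 102 115 133 161 190 203 194 173 164
[... 503 characters left out ...]
5 102 103 105
251 218 208 208 210 210 211 211 210 211 211 211 210 209 205 193 173 150 125 107 102 100 101 102 105
252 206 209 210 211 210 210 211 211 211 210 210 206 196 181 157 130 115 105 100 100 100 100 102 106
253 210 210 211 210 211 210 211 210 210 208 204 190 162 134 117 106 101 100 100  99  99 101 101 105
254 210 210 210 211 210 210 210 208 204 195 181 156 126 108 101 100  99 100  99  99  99  99 102 104
255 210 210 210 211 211 210 206 195 181 157 133 117 105 100 100 100  99  99  99  99  99 100 101 104
0 [[348.0, 258.2], [353.6, 254.7]]
0.01 [[348.2, 255.5], [353.8, 252.0]]
0.02 [[348.3, 252.7], [353.9, 249.3]]
0.03 [[348.4, 249.9], [354.1, 246.5]]
0.04 [[348.6, 247.1], [354.3, 243.6]]
```

Emit:
apply_moves([
  [[0, 0, 0], [0, 0, 0.2], 1],
  [[0, 0, 0], [0, 0, 0.4], 1],
  [[0, 0, 0], [0, 0, 0.6], 1],
  [[0, 0, 0], [0, 0, 0.6], 1],
])

```text
time: 6.65
tool_pos: [0.5118, 0.076, 0.0613]
tool_rot: [-0.0, 0.999, 0.053, -0.0]
contact_force: [-1.3, 0.3, 0.8]
gripper_width: -0.001
grasp_force: 0.0
```

```bash
python3 - <<'E'
from h import *
p=manip.grab_frame("scene"); s=manip.state(); T=s["tool_pos"]
print(T,s["contact_force"])
im=p["image"]; g=im.max(2).astype(int)
for r in range(238,256): print(r,' '.join('%3d'%v for v in g[r,338:362]))
E
```

```text
[0.51195372 0.07598989 0.06153459] [-0.815049   -0.88731124  0.56422251]
238 127  89  61  40  30  31  31  27  26  28  33  48  61  64  76  84 105 167 194 198 195 173 133 104
239 184 157 126  91  57  37  29  28  27  31  47  68  77  68  73  81 105 167 193 199 194 167 120  89
240 219 212 193 159 109  59  34  27  26  35  58  83  86  71  72  78 107 168 193 198 194 173 130  97
241 227 227 223 207 150  81  39  27  27  36  64  87  89  70  72  79 111 170 194 198 198 188 163 142
242 228 227 227 217 159  85  40  29  27  37  66  88  88  71  73  84 117 166 192 199 200 198 192 187
243 227 227 227 218 166  98  51  32  30  38  64  86  88  72  79 103 133 157 179 193 199 200 200 199
244 226 226 225 219 182 133  85  48  36  40  67  88  88  72  91 132 166 166 164 177 192 198 199 200
245 225 224 223 220 207 182 137  85  50  47  71  90  89  77 105 154 191 191 173 163 175 189 196 199
246 222 220 219 218 219 213 185 134  86  69  80  93  96 102 140 177 202 207 195 173 161 169 184 195
247 217 217 218 220 223 222 208 175 145 119 105 109 121 150 184 202 209 211 208 192 164 148 160 179
248 216 218 221 222 222 218 207 201 192 172 150 149 165 190 206 211 211 210 206 191 159 133 129 147
249 219 222 221 218 211 205 208 210 209 201 192 195 201 208 210 210 207 196 181 157 129 112 108 113
250 222 218 211 205 208 210 211 210 210 209 208 209 210 211 208 201 188 162 134 117 105 102 102 105
251 218 209 207 210 211 211 211 210 210 211 209 210 209 205 193 173 150 125 108 102 100 101 102 106
252 205 208 210 211 210 210 211 210 210 210 210 206 195 181 156 130 114 105 101 100 100 100 101 105
253 210 211 210 211 211 211 210 210 210 208 204 190 162 134 116 106 102 100  99  99  99 100 102 105
254 211 211 210 210 210 211 210 209 204 195 181 156 125 107 101  99  99 100  99  99  99 100 102 104
255 211 211 211 210 210 210 206 196 181 157 134 116 106 100  99 100 100 100  99  98 100 100 102 105
```

The finger now covers part of the bar, so it is above the bar and not behind it. I'll continue down.

Emit:
apply_moves([
  [[0, 0, 0], [0, 0, 0.2], 1],
  [[0, 0, 0], [0, 0, 0.4], 1],
  [[0, 0, 0], [0, 0, 0.6], 1],
  [[0, 0, 0], [0, 0, 0.6], 1],
])

```text
time: 7.1
tool_pos: [0.5118, 0.076, 0.0553]
tool_rot: [-0.0, 0.999, 0.053, -0.0]
contact_force: [-0.7, -0.9, 0.1]
gripper_width: 0.003
grasp_force: 0.0
```

Emit:
apply_moves([
  [[0, 0, 0], [0, 0, 0.2], 1],
  [[0, 0, 0], [0, 0, 0.3], 1],
  [[0, 0, 0], [0, 0, 0.3], 1],
])

```text
time: 7.4
tool_pos: [0.512, 0.076, 0.0526]
tool_rot: [-0.0, 0.999, 0.053, -0.0]
contact_force: [0.3, -0.0, -0.2]
gripper_width: 0.001
grasp_force: 0.0
```

Emit:
apply_moves([
  [[0, 0, 0], [0, 0, 0.2], 1],
  [[0, 0, 0], [0, 0, 0.3], 1],
  [[0, 0, 0], [0, 0, 0.3], 1],
])

```text
time: 7.7
tool_pos: [0.5123, 0.076, 0.0505]
tool_rot: [0.0, 0.999, 0.053, 0.0]
contact_force: [-2.0, -0.4, 4.5]
gripper_width: 0.0
grasp_force: 2.4
```

```bash
python3 - <<'E'
from h import *
p=manip.grab_frame("scene")
b=cv2.resize(p["image"][200:272,305:395,::-1],(750,600),interpolation=cv2.INTER_CUBIC)
cv2.imwrite("pics/near4.png",b); s=manip.state(); print(s["tool_pos"],s["contact_force"])
E
```

```text
[0.51236179 0.07599562 0.05052931] [-2.5071098  -0.0905632   4.88210225]
```

View pics/near4.png

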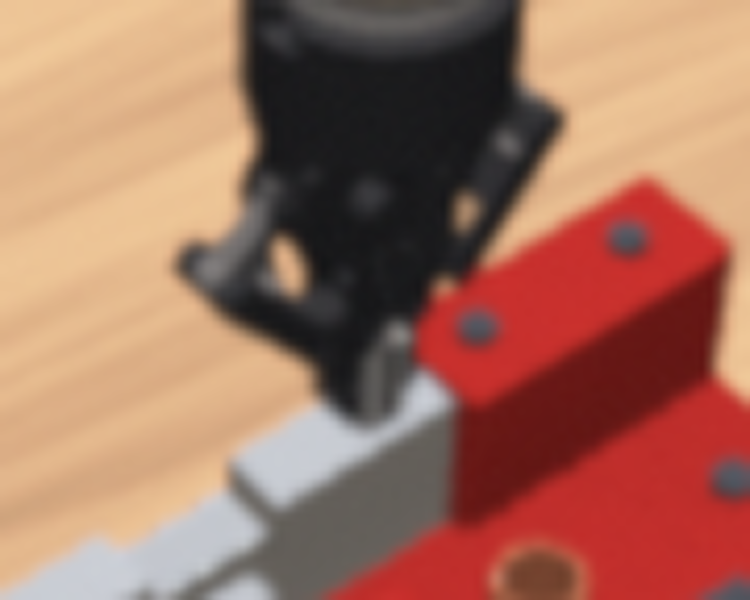

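The fingertip rests on the bar's top near its left end, pressing with about 4.9 N. Its tip is at (375,425) and sits a few mm to the robot's side of the bar's centre line. Next I'll feel along the edge to the right, shifting 5 mm forward on the way.

Emit:
apply_moves([
  [[0, 0, 0], [0, 0, 0], 1],
  [[0, 0, 0], [0.2, 0.4, 0], 1],
  [[0, 0, 0], [0.4, 0.8, 0], 1],
  [[0, 0, 0], [0.5, 1.2, 0], 1],
  [[0, 0, 0], [0.5, 1.6, 0], 1],
  [[0, 0, 0], [0.5, 2.0, 0], 1],
  [[0, 0, 0], [0.5, 2.4, 0], 1],
  [[0, 0, 0], [0.5, 2.8, 0], 1],
  [[0, 0, 0], [0.5, 3.2, 0], 1],
  [[0, 0, 0], [0.5, 3.2, 0], 1],
])

```text
time: 8.75
tool_pos: [0.5214, 0.0443, 0.0505]
tool_rot: [0.0, 0.999, 0.053, 0.001]
contact_force: [-1.0, 1.1, 5.4]
gripper_width: 0.003
grasp_force: 2.6
```

Emit:
apply_moves([
  [[0, 0, 0], [0, 0.4, 0], 1],
  [[0, 0, 0], [0, 0.8, 0], 1],
  [[0, 0, 0], [0, 1.2, 0], 1],
  [[0, 0, 0], [0, 1.6, 0], 1],
  [[0, 0, 0], [0, 1.6, 0], 1],
])

```text
time: 9.25
tool_pos: [0.523, 0.0285, 0.0504]
tool_rot: [-0.0, 0.999, 0.053, 0.001]
contact_force: [0.1, 1.1, 5.2]
gripper_width: 0.002
grasp_force: 2.6
```

Emit:
apply_moves([
  [[0, 0, 0], [0, 0.4, 0], 1],
  [[0, 0, 0], [0, 0.8, 0], 1],
  [[0, 0, 0], [0, 0.8, 0], 1],
])

```text
time: 9.55
tool_pos: [0.5225, 0.0201, 0.049]
tool_rot: [0.0, 0.999, 0.053, -0.001]
contact_force: [-0.1, -0.4, -0.6]
gripper_width: -0.004
grasp_force: 0.0
```

Emit:
apply_moves([
  [[0, 0, 0], [0, 0.4, 0], 1],
  [[0, 0, 0], [0, 0.8, 0], 1],
  [[0, 0, 0], [0, 0.8, 0], 1],
])

```text
time: 9.85
tool_pos: [0.5239, 0.0123, 0.0496]
tool_rot: [0.0, 0.999, 0.053, -0.0]
contact_force: [0.1, -0.3, -0.1]
gripper_width: -0.001
grasp_force: 0.0
```

The force dropped to zero between y = 0.0285 and 0.020, so the finger is over the notch. Going down into it.

Emit:
apply_moves([
  [[0, 0, 0], [0, 0.2, 0.2], 1],
  [[0, 0, 0], [0, 0.2, 0.4], 1],
  [[0, 0, 0], [0, 0.2, 0.6], 1],
  [[0, 0, 0], [0, 0.2, 0.6], 1],
])

```text
time: 10.25
tool_pos: [0.5238, 0.011, 0.0433]
tool_rot: [-0.0, 0.999, 0.053, -0.0]
contact_force: [0.2, 0.0, -0.3]
gripper_width: -0.001
grasp_force: 0.0
```

Emit:
apply_moves([
  [[0, 0, 0], [0, 0, 0.2], 1],
  [[0, 0, 0], [0, 0, 0.4], 1],
  [[0, 0, 0], [0, 0, 0.6], 1],
  [[0, 0, 0], [0, 0, 0.6], 1],
])

```text
time: 10.65
tool_pos: [0.5243, 0.011, 0.0379]
tool_rot: [-0.0, 0.999, 0.053, 0.0]
contact_force: [-0.1, 0.5, 2.2]
gripper_width: -0.004
grasp_force: 1.0
```

Emit:
apply_moves([
  [[0, 0, 0], [0, 0, 0.2], 1],
  [[0, 0, 0], [0, 0, 0.4], 1],
  [[0, 0, 0], [0, 0, 0.6], 1],
  [[0, 0, 0], [0, 0, 0.7], 1],
  [[0, 0, 0], [0, 0, 0.8], 1],
  [[0, 0, 0], [0, 0, 0.8], 1],
])

```text
time: 11.25
tool_pos: [0.5243, 0.011, 0.0305]
tool_rot: [-0.0, 0.999, 0.053, -0.0]
contact_force: [-3.3, 1.2, 8.5]
gripper_width: -0.003
grasp_force: 4.0
```

Emit:
apply_moves([
  [[0, 0, 0], [0, 0, 0.1], 1],
  [[0, 0, 0], [0, 0, 0.2], 1],
  [[0, 0, 0], [0, 0, 0.2], 1],
  [[0, 0, 0], [0, 0, 0.2], 1],
])

```text
time: 11.65
tool_pos: [0.5244, 0.0109, 0.0304]
tool_rot: [-0.0, 0.999, 0.053, -0.001]
contact_force: [-10.4, 1.1, 19.3]
gripper_width: -0.001
grasp_force: 9.7
```

The key is on its hard stop at z = 0.0304, exactly 20 mm below the edge height I felt. Now I'll retreat straight up and look.

Emit:
apply_moves([
  [[0, 0, 0], [0, 0, -0.5], 1],
  [[0, 0, 0], [0, 0, -2], 1],
  [[0, 0, 0], [0, 0, -5], 1],
  [[0, 0, 0], [0, 0, -9], 1],
  [[0, 0, 0], [0, 0, -13], 1],
  [[0, 0, 0], [0, 0, -17], 1],
  [[0, 0, 0], [0, 0, -17], 1],
])

```text
time: 12.35
tool_pos: [0.528, 0.0104, 0.2058]
tool_rot: [0.001, 0.999, 0.053, 0.007]
contact_force: [-0.1, -0.8, 0.3]
gripper_width: 0.002
grasp_force: 0.0
```

```bash
python3 - <<'E'
from h import *
p=manip.grab_frame("scene")
b=cv2.resize(p["image"][215:335,260:420,::-1],(800,600),interpolation=cv2.INTER_CUBIC)
cv2.imwrite("pics/end.png",b); s=manip.state(); print(s["tool_pos"],s["contact_force"])
E
```

```text
[0.52638761 0.01056342 0.20229392] [-0.54955681 -0.71445619 -0.77554194]
```

View pics/end.png

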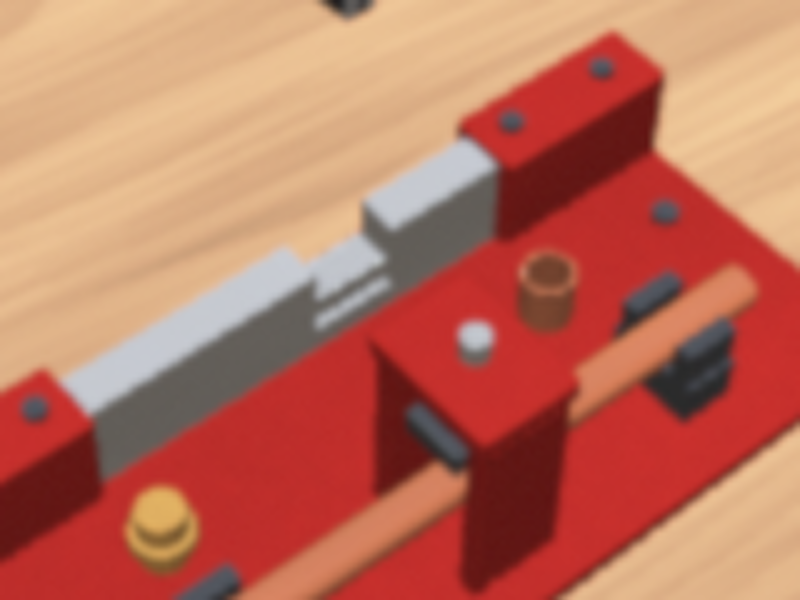

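The jaw is raised: its pin stands proud of the arch at (475,340) and the jaw is off the pipe at (437,437). The key is deep in the notch near (350,265), the pipe is in its saddles, and the arm is clear.

```bash
python3 -c "
from plant import manip; print(manip.job_done())"
```

```text
the job is handed in; nothing more can be done
None
```

I touched the bar near its left end, felt along it to the notch and pressed the key onto its stop; the last picture shows the jaw raised, the pipe in its saddles and the arm clear, and I handed the job in (no verdict was returned).

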